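# Fill the jar rack and press its label holder home

## Robot

A 6-joint arm with a two-finger parallel gripper is mounted at the origin on a cart in front of the work surface, level with it; the furniture and walls round the work are solid. World frame = base frame: x ahead of the robot, y to its left, z up, the work surface at z = 0. Lengths are in m, angles in rad, forces in N, time in s.
With the tool pointing down it reaches from about 0.4 to 0.825 m from the base axis. Payload 7 kg.
Tool frame: the origin (TCP) lies at the very end of the fingers, on their centre line; the grasp point (between the pads) lies 19 mm behind it (bot.tcp_to_grasp is the distance from the TCP to the grasp point, in m); z points along the fingers, y is the direction in which the jaws open and shut (so a half turn about z gives the same grasp; the last joint's range is limited). The gripper opens to 85 mm and grips with 20 to 120 N. Pads are 22 mm wide; open, the fingers measure 114 mm over their backs; the gripper's body (76 mm by 85 mm) begins 54 mm behind the grasp point. The pads swing forward as they close: fully open they stand 13 mm farther back than shut.
Start: joints at [-1.015, 0.359, 0.012, 0, -1.224, -0.288], TCP at [0.179, -0.651, 0.231] pointing down, gripper open.
Joint ranges: [-3.07, 3.07], [-1.43, 2.12], [-1.02, 1.25], [-3.03, 1.67], [-3.05, -0], [-3.03, 3.03]. Speed limits (rad/s): [2.39, 2.39, 3.01, 3.14, 3.14, 3.14].

## Interface

Orientations are given as [roll, pitch, yaw] about the fixed x, y, z axes, in that order (R = Rz(yaw) Ry(pitch) Rx(roll)).
In Python, from station import monitor, vision, ticket, bot gives the robot as it stands.
- The arm moves only by the tool play_rows, never from a script. Its argument "deltas" is one flat list of numbers, 7 for each row, row after row: the finger opening in cm, from 0 to 8.54, then the shift along the tool's x, y, z in cm, then the turn, a rotation vector about the tool's x, y, z in degrees. In form: [hand, x, y, z, wx, wy, wz, hand, x, y, z, wx, wy, wz, ...]. A call has 1 to 8 rows; each row shifts and turns the commanded pose from where the row before left it, along the tool's axes as they then stand; what a row does not reach is not made up. A row lasts 1/10 s, in which the tool goes at most 50 mm and 8.59 degrees, less where a joint would pass 70% of its speed; a pose out of reach is approached as far as the arm can. A call with a gripper value outside its range is refused whole. The fingers move at their own pace and stop on an object; the grip force is fixed at half the most. Time passes only in rows, so rows that do not move let the fingers close. It gives the time, the measured TCP pose, the force and the opening at its end, in the units of the state.
- monitor.observe(): the state, without advancing time (a new reading comes with each control period).
- vision.camera(name): name is "scene" or "top"; returns the picture (384x512x3 uint8, red, green, blue); there is no depth.
- vision.get_calibration(name): a dict with "fx", "fy", "cx", "cy" (pixels), "position" and "attitude" of the camera in the world. Camera axes: x right, y down, z forward; pixel columns grow to the right and rows downward; lengths in m; the calibration is good to about 2 mm. A picture is of the moment at which its call begins. get_calibration takes no time and is no camera call.
- ticket.finish_job(): hands the job in, once; it reports no verdict.
The state is a dict: "t": time; "q": joint angles; "qd": joint speeds; "tau": joint torques, N m; "tcp_pos": TCP position; "ee_rot": TCP orientation; "ft_force": force on the tool from outside, world axes, zero at the start; "wrist_torque": the same for the moment, N m; "opening": opening from 0.0 (shut) to 1.0 (fully open).
Only numpy, scipy, OpenCV 4.12 (cv2) and the standard library are available. Lean on these libraries where they do the work, as an engineer would, in place of code of your own. Each camera call takes 0.05 s, during which the arm holds its last target. There are 200 camera calls.

## Task

Pack the black jar with the grey lid and the small red-capped bottle upright into the two empty places of the wooden jar rack, beside the jar already in it, and let go of them. Then take the dark grey label holder from its slotted stand and push it down behind the metal lip at the front end of the rack, card facing out away from the jars, until its spring seat is fully down. Finish while still holding it pressed home, so that the retaining screw can be fitted later; leave the other things on the bench where they are.

Things in the scene. Friction and masses are not known exactly. Their poses are not given: they have to be found in the camera images.
- rack: Narrow wooden rack fixed to the bench, 117 x 46 mm, for three jars in a row along its x axis; label pocket on its -x end. Origin: centre of the underside of the jar part. Floor top 4 mm above the bench; inside 109 x 38.4 mm; side rails 4 mm thick and only 14 mm high above the bench, far (+x) wall 22 mm. The three jars fill it to within about 6 mm; grip jars across y, in the upper part.
- pocket (a point): Where the centre of the label holder's foot is when home, 3 mm above the bench; axes as the rack. Pocket open at the top, 11 mm (x) by 43 mm (y). At -x and both ends: aluminium lip 20 mm high, flared edge up to 26 mm above the bench. At +x: wooden back board 38 mm wide, 46 mm high, face 5.5 mm from this point; the holder can be felt against it before going down.
- place_middle (a point): Rack floor at the middle of the middle place (empty at the start), 4 mm above the bench, at the rack's x = 0. Either jar may go in either place; the black-lidded jar stands at x = -36 mm.
- place_far (a point): Rack floor at the middle of the far place (empty at the start), 4 mm above the bench, at the rack's x = +36.5 mm.
- label_seat (a joint): Spring seat in the bottom of the pocket, slides down: 0 = up (top 11 mm above the bench), 0.008 = fully down (m), top 3 mm above the bench. Pressing takes 3 N at the start and 11 N at the bottom; it rises again when let go.
- label_centre (a point): Centre of the dark grey label holder, an upright plate 8 mm thick (x), 40 mm wide (y), 70 mm high (z), 50 g, with a white card in a brass frame on its -x face (the frame stands out 1.5 mm between 24 and 56 mm above the foot). The foot is 35 mm below; the lowest 6 mm are 6 x 37 mm. Grip it across y by its upper 25 mm so that the fingers stay above the lip.
- label_foot (a point): Centre of the label holder's underside, same axes.
- label_left_edge (a point): Middle of the holder's +y edge; with the card facing out it is on the rack's +y side.
- stand: Light wooden block 46 x 64 mm, 18 mm high, fixed, with a slot 11 x 45 mm, 14 mm deep, in which the label holder stands loosely, its card to the stand's -x side. Origin: centre of the underside.
- grey_jar_centre (a point): Centre, half-way up, of the black jar with the grey lid: 47 mm high, body 31 mm, lid (top 7 mm) 34.4 mm in diameter, 60 g (may vary).
- bottle_centre (a point): Centre, half-way up, of the small cream plastic bottle with a dark label band and a red cap: 78 mm high, straight body 34 mm in diameter up to about half-way, then a sloping shoulder and an 18 mm cap above 65 mm, 100 g (may vary).
- black_jar_centre (a point): Centre, half-way up, of the all-black jar with the black lid, same size as the grey-lidded one, which already stands in the rack and stays there.
- spirit_lamp: Bystander: spirit lamp, 81 mm across, 66 mm high. Origin under its centre.
- bur_stand: Bystander: round grey stand of burs, 74 mm across, 92 mm high. Origin under its centre.
- polish_bar: Bystander: brown and grey polishing bar, 34 x 96 x 32 mm. Origin under its centre.
- parts_tin_1: Bystander: small white round tin, 42 mm across, 15 mm high. Origin under its centre.
There are look-alikes about, which are no part of the job. What is shaped like the part that bears label_centre but pink is not meant.

How it is judged:
On the way, in this order (a step that is already met when the one before it is completed fails the run):
1. the grey-lidded jar and the bottle stand upright in the rack beside the black-lidded jar, let go of (x of grey_jar_centre in the frame of rack between -0.045 and 0.045 m and y of grey_jar_centre in the frame of rack between -0.007 and 0.007 m and z of grey_jar_centre in the frame of rack between 0.0235 and 0.0315 m and angle between each of grey_jar_centre, black_jar_centre, bottle_centre's own z axis and vertical below 0.12 rad and x of black_jar_centre in the frame of rack between -0.045 and 0.045 m and y of black_jar_centre in the frame of rack between -0.007 and 0.007 m and z of black_jar_centre in the frame of rack between 0.0235 and 0.0315 m and x of bottle_centre in the frame of rack between -0.045 and 0.045 m and y of bottle_centre in the frame of rack between -0.007 and 0.007 m and z of bottle_centre in the frame of rack between 0.039 and 0.047 m and contact force between the fingers and jar_grey_lid below 0.5 N and contact force between the fingers and jar_black_lid below 0.5 N and contact force between the fingers and oil_bottle below 0.5 N), for 0.2 s.
2. the label holder has entered the pocket behind the lip, card facing out (x of label_foot in the frame of pocket between -0.004 and 0.004 m and y of label_foot in the frame of pocket between -0.004 and 0.004 m and angle between the z axis of label_foot and the z axis of rack, either way round below 0.12 rad and y of label_left_edge in the frame of rack above 0.01 m and z of label_foot in the frame of pocket below 0.014 m), for 0.1 s.
At the end, for the whole second after the job is handed in: All three jars upright (0.12 rad) on the rack floor, not touched by the fingers; label holder behind the lip, card out, upright within 0.12 rad, foot within 2 mm of fully down and 4 mm of centre, spring seat pressed over 6 of its 8 mm, fingers on the holder with over 2 N (all of step 1 and x of label_foot in the frame of pocket between -0.004 and 0.004 m and y of label_foot in the frame of pocket between -0.004 and 0.004 m and angle between the z axis of label_foot and the z axis of rack, either way round below 0.12 rad and y of label_left_edge in the frame of rack above 0.01 m and z of label_foot in the frame of pocket below 0.002 m and value of joint label_seat above 0.006 m and contact force between the fingers and label_holder above 2 N); the arm keeps its last pose, push and grip.
It fails at once if the spirit lamp is moved more than 3 cm (distance of spirit_lamp from where it was at the start of the episode above 0.03 m).
It fails at once if the bur stand is moved more than 3 cm (distance of bur_stand from where it was at the start of the episode above 0.03 m).
It fails at once if the polish bar is moved more than 3 cm (distance of polish_bar from where it was at the start of the episode above 0.03 m).
It fails at once if the parts tin 1 is moved more than 3 cm (distance of parts_tin_1 from where it was at the start of the episode above 0.03 m).
It also fails if it takes over 59 s, if anything falls off the work surface, if the arm or the gripper's body presses on something with over 40 N, if the wrist force passes 120 N, or if a joint passes its speed limit or range.

## Working session

There is one attempt and no reset: what is moved stays moved. The work goes in short steps, Python scripts to look and compute and a tool call to move; the robot and the scene stay as the last step left them, time stands still between calls to the robot, and variables do not carry over. Pictures are saved under pics/ and viewed, about 8 in all and at most 12, crops included, and the job is handed in when it is done.

Besides the shell and the picture viewer there is one more tool, called after "Emit:" as name(argument=value, ...), one argument or row to a line, values as JSON. play_rows: Moves the arm, as the interface text tells. Its arguments: {"type":"object","properties":{"deltas":{"type":"array","items":{"type":"number"}}},"required":["deltas"]}

```bash
mkdir -p pics; python3 - <<'E'
from station import monitor, vision, ticket, bot
import cv2,numpy as np
for n in("scene","top"):
    im=vision.camera(n); cv2.imwrite(f"pics/{n}0.png",im[:,:,::-1]); 
    print(n,vision.get_calibration(n))
    cv2.imwrite(f"pics/{n}0b.png",cv2.resize(im[:,:,::-1],(800,600),interpolation=cv2.INTER_CUBIC))
print(monitor.observe())
E
```

```text
scene {'fx': 419.3397790641474, 'fy': 419.3397790641474, 'cx': 250.95775361051352, 'cy': 190.08091531929492, 'position': array([-0.17811945, -0.94342299,  0.81614351]), 'attitude': array([-2.14882479,  0.01834584, -0.6768316 ])}
top {'fx': 431.26485057569306, 'fy': 431.26485057569306, 'cx': 255.49359315539778, 'cy': 191.80518281512735, 'position': array([0.43837597, 0.02003154, 1.32870697]), 'attitude': array([-3.04596109, -0.01418407, -1.55885014])}
{'t': 0.1, 'q': array([-1.01488282e+00,  3.59319039e-01,  1.11542034e-02, -3.09592752e-04,
       -1.22409426e+00, -2.88132447e-01]), 'qd': array([-0.00018582, -0.00190779,  0.00311342, -0.00025796,  0.00072338,
        0.00032146]), 'tau': array([-2.76798950e-03, -5.84767056e+01,  2.94107902e+01,  6.95462957e+00,
       -3.19250626e-03, -5.80707706e-06]), 'tcp_pos': array([ 0.17848305, -0.65053149,  0.23045636]), 'ee_rot': array([ 3.14010747e+00, -1.36647844e-04, -2.87391690e+00]), 'ft_force': array([ 0.38158263,  0.73851531, -0.60792296]), 'wrist_torque': array([ 0.03016846, -0.0094949 , -0.00261954]), 'opening': 1.0026127745700155}
```

View pics/scene0b.png

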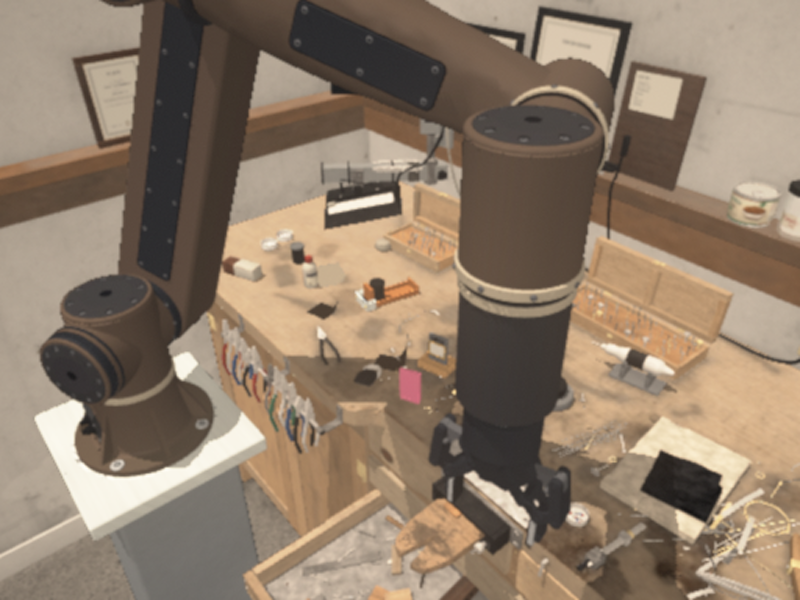

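View pics/top0b.png

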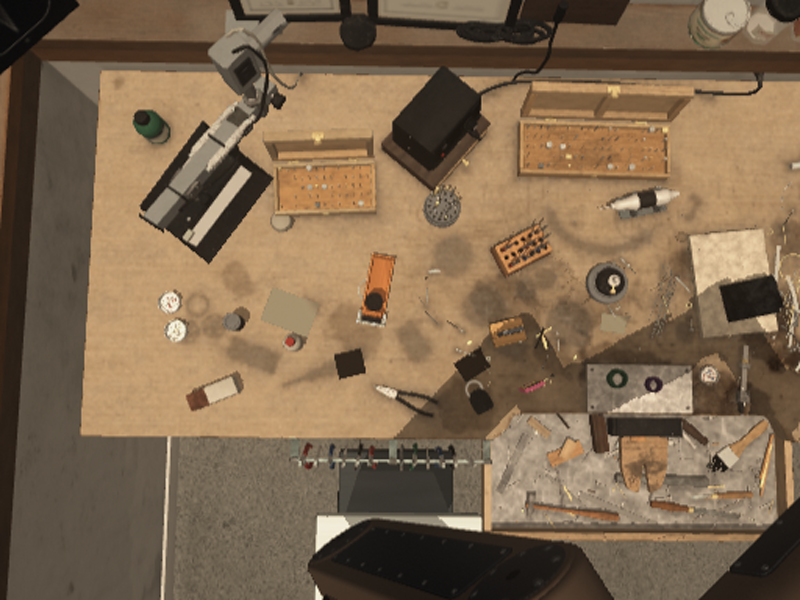

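Top view (800x600 view pixels): the rack is at (376,290), the grey-lidded jar at (233,322), the bottle at (291,342), and the stand with the grey holder at (507,331).

Look-alikes:
- Pink plate at (535,385): rejected for its colour.
- Black jar in the rack at (374,300): stays where it is.
- White tins at (170,300) and (176,330): not jars.
- Green bottle at (152,125): no red cap.

Next is one close crop montage.

```bash
cat > h.py <<'E'
import numpy as np,cv2
from scipy.spatial.transform import Rotation as Ro
from station import monitor, vision, ticket, bot
CAL={n:vision.get_calibration(n) for n in("scene","top")}
def ray(n,u,v):
    c=CAL[n];R=Ro.from_euler('xyz',c['attitude']).as_matrix()
    return c['position'],R@np.array([(u-c['cx'])/c['fx'],(v-c['cy'])/c['fy'],1.])
def plane(n,u,v,z):
    o,d=ray(n,u,v);return o+d*(z-o[2])/d[2]
def proj(n,p):
    c=CAL[n];R=Ro.from_euler('xyz',c['attitude']).as_matrix();q=R.T@(np.asarray(p)-c['position'])
    return np.array([c['cx']+c['fx']*q[0]/q[2],c['cy']+c['fy']*q[1]/q[2]])
def crop(im,x0,y0,w,h,s):
    return cv2.resize(im[y0:y0+h,x0:x0+w,::-1],(w*s,h*s),interpolation=cv2.INTER_NEAREST)
E
python3 - <<'E'
from h import *
t=cv2.imread("pics/top0.png")[:,:,::-1];s=cv2.imread("pics/scene0.png")[:,:,::-1]
A=crop(t,135,190,65,37,6); B=crop(t,220,155,40,60,6)[:,:]; C=crop(t,305,195,40,37,6)
D=crop(s,170,140,110,70,5); E=crop(s,250,205,50,60,5)
M=np.zeros((600,800,3),np.uint8)
def put(a,x,y): M[y:y+a.shape[0],x:x+a.shape[1]]=a[:600-y,:800-x]
put(A,0,0);put(C,0,230);put(B,400,0);put(D,0,360)if 0 else None
put(crop(s,180,145,95,60,4),0,365);put(E,550,360-60+0)
cv2.imwrite("pics/m1.png",M)
for n,u,v in[("rackjar",374,300),("grey",233,322),("bott",291,342),("stand",507,331)]:
    p=plane("top",u*.64,v*.64,.04);print(n,p.round(3),np.hypot(*p[:2]).round(3))
E
```

```text
rackjar [0.561 0.052 0.04 ] 0.563
grey [0.515 0.32  0.04 ] 0.606
bott [0.478 0.208 0.04 ] 0.522
stand [ 0.505 -0.204  0.04 ] 0.544
```

View pics/m1.png

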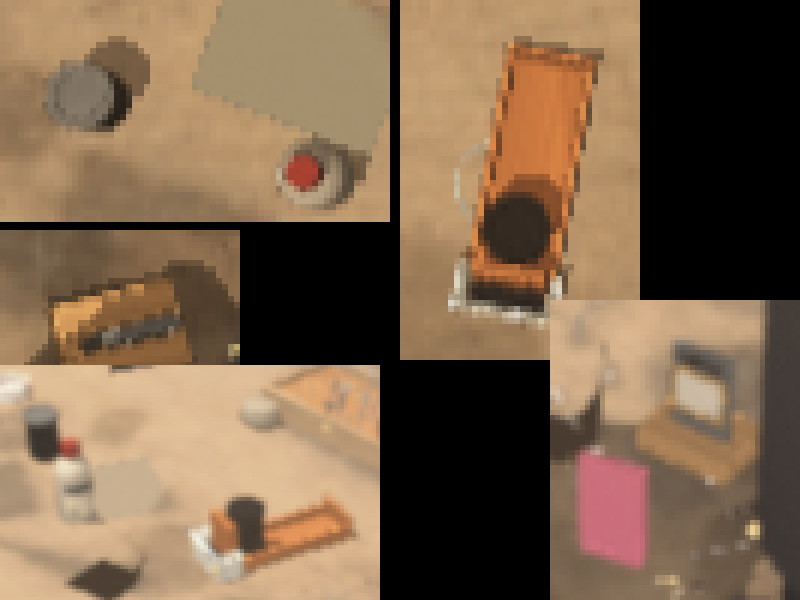

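The crops confirm the choices. In the top crop the grey lid is at about (148.7,206) and the red cap at (185.5,218.7). The rack's black jar is at (238.8,193) and the metal lip is at the lower end of the rack. The dark grey holder with the white card stands in the wooden block, and the pink plate beside it is the decoy. Next I measure with masks.

```bash
python3 - <<'E'
from h import *
t=cv2.imread("pics/top0.png");s=cv2.imread("pics/scene0.png")
def blobs(im,m,x0,y0,w,h,k=1):
    mm=np.zeros(im.shape[:2],np.uint8);mm[y0:y0+h,x0:x0+w]=m[y0:y0+h,x0:x0+w]
    n,l,st,c=cv2.connectedComponentsWithStats(mm)
    o=1+np.argsort(-st[1:,4])[:k]; return [(c[i],st[i],(l==i)) for i in o]
H=lambda im:cv2.cvtColor(im,cv2.COLOR_BGR2HSV).astype(int)
ht,hs=H(t),H(s)
red=lambda h:(((h[...,0]<6)|(h[...,0]>173))&(h[...,1]>130)&(h[...,2]>80)).astype(np.uint8)
for n,im,h,b in(("top",t,ht,(175,208,25,25)),("scene",s,hs,(185,150,25,30))):
    c,st,_=blobs(im,red(h),*b)[0];print("red",n,c,st,plane(n,*c,.078 if n=="top" else .072).round(4))
# grey lid
g=((ht[...,1]<60)&(ht[...,2]>75)&(ht[...,2]<140)).astype(np.uint8)
c,st,_=blobs(t,g,138,196,22,20)[0];print("lid",c,st,plane("top",*c,.047).round(4))
d=(ht[...,2]<60).astype(np.uint8)
c,st,_=blobs(t,d,228,182,24,20)[0];print("black",c,st,plane("top",*c,.047).round(4))
# rack orange
o=((ht[...,0]>5)&(ht[...,0]<17)&(ht[...,1]>150)).astype(np.uint8)
c,st,m=blobs(t,o,225,155,35,50)[0];print("rack",st)
L=[];R=[]
for v in range(166,198):
    xs=np.where(m[v])[0]
    if len(xs): L.append(plane("top",xs[0]-.5,v,.014));R.append(plane("top",xs[-1]+.5,v,.014))
for E_ in(L,R):
    E_=np.array(E_);k=np.polyfit(E_[:,0],E_[:,1],1)
    r=E_[:,1]-np.polyval(k,E_[:,0]);k=np.polyfit(E_[abs(r)<.004,0],E_[abs(r)<.004,1],1);print("edge y=a x+b",k,np.polyval(k,.58),"yaw",np.arctan(k[0]))
for v in range(158,168):print(v,np.where(m[v])[0][[0,-1]] if m[v].any() else None)
print("farwall top x",[plane("top",246,v,.022).round(4) for v in(161.5,163,165)])
# lip bright
w=((ht[...,1]<50)&(ht[...,2]>170)).astype(np.uint8)
c,st,m=blobs(t,w,222,192,35,20)[0];print("lip",c,st)
for v in range(194,212):print(v,''.join(f"{x:4d}" for x in t[v,226:252].mean(1).astype(int)))
print("holder top");
for v in range(201,218):print(v,''.join(f"{x:4d}" for x in t[v,312:342].mean(1).astype(int)),'|',''.join(f"{x:4d}" for x in ht[v,312:342,1]))
E
```

```text
red top [185.09090909 218.09090909] [183 216   5   5  22] [0.4795 0.2063 0.078 ]
red scene [196.66666667 165.25      ] [195 164   4   4  12] [0.4795 0.2081 0.072 ]
lid [147.78378378 205.74324324] [143 201  11  10  74] [0.5158 0.3223 0.047 ]
black [238.85714286 192.87912088] [234 188  11  11  91] [0.5577 0.0529 0.047 ]
rack [231 162  22  42 482]
edge y=a x+b [-0.16986027  0.17075517] 0.07223621022167816 yaw -0.16825434882903342
edge y=a x+b [-0.17080037  0.12446085] 0.025396631920561033 yaw -0.16916794215891096
158 None
159 None
160 None
161 None
162 [239 239]
163 [238 245]
164 [238 250]
165 [238 252]
166 [237 252]
167 [237 251]
farwall top x [array([0.6568, 0.0332, 0.022 ]), array([0.6522, 0.0331, 0.022 ]), array([0.646, 0.033, 0.022])]
lip [245.6 202.8] [245 202   2   3   5]
194  145 143 143 145 146 149 141  64  42  39  42  42  41  43  42  42  45  40  48 116 143  83 145 145 146 147
195  134 136 137 140 142 136 144  76  55  40  40  41  42  44  41  40  42  41  52 113 141  76 145 145 147 146
196  130 131 133 135 135 101 122 121  77  45  41  42  39  42  41  41  40  40  63 118 142  86 14
[... 5175 characters left out ...]
8  94  86  91  98  98  99  99  99  99  99 100 100  98  95  88  72  74  74  76  74 |  110 111 132 149 149 147 149 121 143 147 150 149 151 149 149 148 149 150 148 148 149 149 149 150 144 106 109 110 112 110
216   70  67  62  68  88  86 105  92  93 100  99  98 100 100 100  99  97  95  95  97  93  94  92  91  93  62  74  75  75  71 |  110 108 120 145 149 146 149 148 150 149 148 149 149 148 149 149 148 150 149 149 150 148 150 146 149 110 110 112 113 111
217   70  66  63  81  96  93 100 100  99 101  99  98  97  96  95  93  92  91  90  90  91  90  90  82  72  69  76  76  75  70 |  109 106 108 149 148 149 149 147 150 149 151 149 150 149 149 147 150 148 147 147 149 147 144 134 137 112 110 110 112 109
```

```bash
cat >> h.py <<'E'
def plan(wps,grip,pos=None,yaw=None,step=.048):
    """wps: list of (x,y,z,yaw or None); prints rows in tool axes, tool pointing down"""
    s=monitor.observe()
    p=np.array(s['tcp_pos'] if pos is None else pos,float); y=s['ee_rot'][2] if yaw is None else yaw
    print("at",p.round(4),"yaw",round(y,3),"t",round(s['t'],2),"tilt",np.round(s['ee_rot'][:2],3))
    for w in wps:
        tgt=np.array(w[:3]);ty=y if w[3] is None else w[3]
        dy=(ty-y+np.pi/2)%np.pi-np.pi/2   # half turn is same grasp
        n=max(1,int(np.ceil(np.linalg.norm(tgt-p)/step)),int(np.ceil(abs(np.degrees(dy))/8.4)))
        print("->",w,n,"rows")
        for i in range(n):
            d=(tgt-p)/n
            R=Ro.from_euler('xyz',[np.pi,0,y+dy*i/n]).as_matrix()
            l=R.T@d*100
            print([grip,*[round(float(a),2) for a in l],0,0,round(float(-np.degrees(dy)/n),2)])
        p,y=tgt,y+dy
RY=-.1687;EX=np.array([np.cos(RY),np.sin(RY)]);EY=np.array([-EX[1],EX[0]]);RO=np.array([.5932,.0469])
def rk(x,y=0):return RO+x*EX+y*EY
E
python3 - <<'E'
from h import *
plan([(.40,-.47,.23,RY),(.57,-.15,.23,None),(.57,.15,.2,None),(.515,.322,.14,None)],8.5)
print(proj("top",[*rk(-.064),.026]),proj("top",[*rk(-.0695),.02]))
t=cv2.imread("pics/top0.png");h=cv2.cvtColor(t,cv2.COLOR_BGR2HSV)
m=np.zeros(t.shape[:2],np.uint8);m[207:217,317:337]=(h[207:217,317:337,1]<100)
pts=np.argwhere(m)[:,::-1].astype(np.float32);P=np.array([plane("top",*q,.074)[:2] for q in pts]).astype(np.float32)*1000
print(len(pts),pts.mean(0),cv2.minAreaRect(P),P.mean(0))
m=np.zeros(t.shape[:2],np.uint8);m[195:230,308:340]=(h[195:230,308:340,1]>126)
P=np.array([plane("top",*q,.018)[:2] for q in np.argwhere(m)[:,::-1]]).astype(np.float32)*1000
print("stand",len(P),cv2.minAreaRect(P))
E
```

```text
at [ 0.1785 -0.6505  0.2305] yaw -2.874 t 0.1 tilt [ 3.14 -0.  ]
-> (0.4, -0.47, 0.23, -0.1687) 6 rows
[8.5, -4.36, 1.93, 0.01, 0, 0, 4.17]
[8.5, -4.2, 2.24, 0.01, 0, 0, 4.17]
[8.5, -4.03, 2.54, 0.01, 0, 0, 4.17]
[8.5, -3.84, 2.82, 0.01, 0, 0, 4.17]
[8.5, -3.62, 3.09, 0.01, 0, 0, 4.17]
[8.5, -3.39, 3.35, 0.01, 0, 0, 4.17]
-> (0.57, -0.15, 0.23, None) 8 rows
[8.5, -1.42, 4.3, 0.0, 0, 0, -0.0]
[8.5, -1.42, 4.3, 0.0, 0, 0, -0.0]
[8.5, -1.42, 4.3, 0.0, 0, 0, -0.0]
[8.5, -1.42, 4.3, 0.0, 0, 0, -0.0]
[8.5, -1.42, 4.3, 0.0, 0, 0, -0.0]
[8.5, -1.42, 4.3, 0.0, 0, 0, -0.0]
[8.5, -1.42, 4.3, 0.0, 0, 0, -0.0]
[8.5, -1.42, 4.3, 0.0, 0, 0, -0.0]
-> (0.57, 0.15, 0.2, None) 7 rows
[8.5, 0.72, 4.22, 0.43, 0, 0, -0.0]
[8.5, 0.72, 4.22, 0.43, 0, 0, -0.0]
[8.5, 0.72, 4.22, 0.43, 0, 0, -0.0]
[8.5, 0.72, 4.22, 0.43, 0, 0, -0.0]
[8.5, 0.72, 4.22, 0.43, 0, 0, -0.0]
[8.5, 0.72, 4.22, 0.43, 0, 0, -0.0]
[8.5, 0.72, 4.22, 0.43, 0, 0, -0.0]
-> (0.515, 0.322, 0.14, None) 4 rows
[8.5, 2.08, 4.01, 1.5, 0, 0, -0.0]
[8.5, 2.08, 4.01, 1.5, 0, 0, -0.0]
[8.5, 2.08, 4.01, 1.5, 0, 0, -0.0]
[8.5, 2.08, 4.01, 1.5, 0, 0, -0.0]
[237.32006406 202.57067207] [237.0423316  204.48664265]
43 [327.      211.46512] ((503.7872619628906, -205.33566284179688), (8.20002555847168, 48.38810348510742), 13.188432693481445) [ 504.11624 -205.61821]
stand 276 ((504.5901184082031, -207.9642333984375), (47.83839797973633, 66.34352111816406), 14.713485717773438)
```

Emit:
play_rows(
  deltas=[8.5, -4.36, 1.93, 0, 0, 0, 4.17, 8.5, -4.2, 2.24, 0, 0, 0, 4.17, 8.5, -4.03, 2.54, 0, 0, 0, 4.17, 8.5, -3.84, 2.82, 0, 0, 0, 4.17, 8.5, -3.62, 3.09, 0, 0, 0, 4.17, 8.5, -3.39, 3.35, 0, 0, 0, 4.17, 8.5, -1.42, 4.3, 0, 0, 0, 0, 8.5, -1.42, 4.3, 0, 0, 0, 0],
)

```text
t: 0.9
tcp_pos: [0.4434, -0.3885, 0.2306]
ee_rot: [3.141, -0.001, 2.973]
ft_force: [0.5, -0.5, 0.7]
opening: 0.994
```

Emit:
play_rows(
  deltas=[8.5, -1.42, 4.3, 0, 0, 0, 0, 8.5, -1.42, 4.3, 0, 0, 0, 0, 8.5, -1.42, 4.3, 0, 0, 0, 0, 8.5, -1.42, 4.3, 0, 0, 0, 0, 8.5, -1.42, 4.3, 0, 0, 0, 0, 8.5, -1.42, 4.3, 0, 0, 0, 0, 8.5, 0.72, 4.22, 0.43, 0, 0, 0, 8.5, 0.72, 4.22, 0.43, 0, 0, 0],
)

```text
t: 1.7
tcp_pos: [0.5699, -0.0629, 0.222]
ee_rot: [-3.141, -0.001, 2.973]
ft_force: [0.8, 0.3, -0.6]
opening: 0.993
```

Emit:
play_rows(
  deltas=[8.5, 0.72, 4.22, 0.43, 0, 0, 0, 8.5, 0.72, 4.22, 0.43, 0, 0, 0, 8.5, 0.72, 4.22, 0.43, 0, 0, 0, 8.5, 0.72, 4.22, 0.43, 0, 0, 0, 8.5, 0.72, 4.22, 0.43, 0, 0, 0, 8.5, 2.08, 4.01, 1.5, 0, 0, 0, 8.5, 2.08, 4.01, 1.5, 0, 0, 0, 8.5, 2.08, 4.01, 1.5, 0, 0, 0],
)

```text
t: 2.5
tcp_pos: [0.5277, 0.2799, 0.1554]
ee_rot: [-3.141, -0.0, 2.973]
ft_force: [2.1, -0.2, 0.0]
opening: 0.995
```

```bash
python3 - <<'E'
from h import *
plan([(.515,.322,.12,RY),(.515,.322,.02,RY)],8.5)
s=vision.camera("scene");t=vision.camera("top")
M=np.zeros((600,800,3),np.uint8)
a=crop(s,140,80,100,110,4);M[:a.shape[0],:400]=a;b=crop(t,100,150,100,100,4);M[:400,400:]=b
cv2.imwrite("pics/m2.png",M)
E
```

```text
at [0.5277 0.2799 0.1554] yaw 2.973 t 2.5 tilt [-3.141 -0.   ]
-> (0.515, 0.322, 0.12, -0.1687) 2 rows
[8.5, 0.98, 1.97, 1.77, 0, 0, -0.01]
[8.5, 0.98, 1.97, 1.77, 0, 0, -0.01]
-> (0.515, 0.322, 0.02, -0.1687) 3 rows
[8.5, -0.0, -0.0, 3.33, 0, 0, -0.0]
[8.5, -0.0, -0.0, 3.33, 0, 0, -0.0]
[8.5, -0.0, -0.0, 3.33, 0, 0, -0.0]
```

View pics/m2.png

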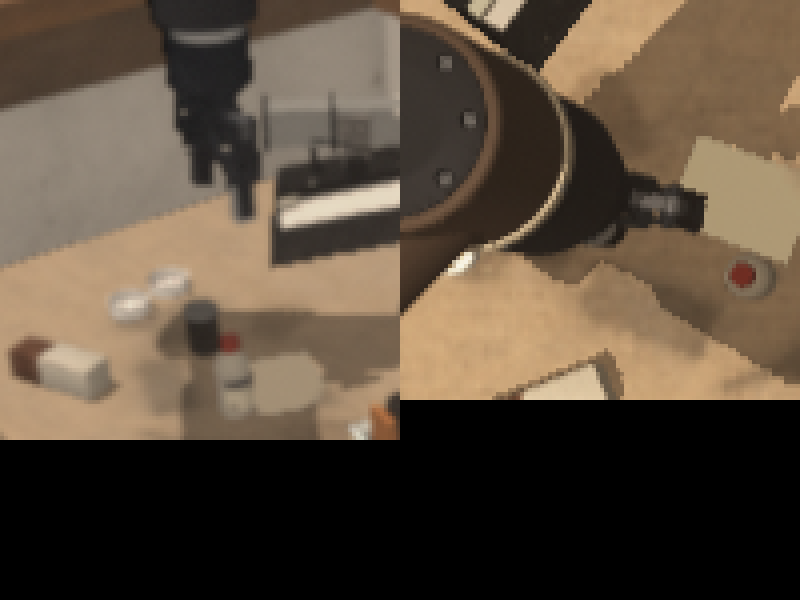

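The view shows the gripper clear, above and to the +x/−y side of the jar (scene crop (200,330)). The bottle at (230,375) is unmoved. I descend and grip.

Emit:
play_rows(
  deltas=[8.5, 0.98, 1.97, 1.77, 0, 0, 0, 8.5, 0.98, 1.97, 1.77, 0, 0, 0, 8.5, 0, 0, 3.3, 0, 0, 0, 8.5, 0, 0, 3.3, 0, 0, 0, 8.5, 0, 0, 3.3, 0, 0, 0, 2, 0, 0, 0, 0, 0, 0, 2, 0, 0, 0, 0, 0, 0, 2, 0, 0, 0, 0, 0, 0],
)

```text
t: 3.4
tcp_pos: [0.517, 0.3213, 0.0236]
ee_rot: [3.14, 0.002, 2.973]
ft_force: [-0.6, 0.7, -0.3]
opening: 0.507
```

Emit:
play_rows(
  deltas=[2, 0, 0, 0, 0, 0, 0, 2, 0, 0, 0, 0, 0, 0, 2, 0, 0, 0, 0, 0, 0, 2, 0, 0, 0, 0, 0, 0],
)

```text
t: 3.8
tcp_pos: [0.5171, 0.3214, 0.0241]
ee_rot: [3.139, 0.002, 2.973]
ft_force: [-0.1, -1.0, 6.3]
opening: 0.372
```

```bash
python3 - <<'E'
from h import *
print(monitor.observe()['opening'],monitor.observe()['tcp_pos'])
plan([(.515,.322,.10,RY),(*rk(.035),.10,RY),(*rk(.035),.04,RY),(*rk(.035),.025,RY)],2)
E
```

```text
0.3717732076026331 [0.51705831 0.32144303 0.02407001]
at [0.5171 0.3214 0.0241] yaw 2.973 t 3.8 tilt [3.139e+00 2.000e-03]
-> (0.515, 0.322, 0.1, -0.1687) 2 rows
[2, 0.11, 0.01, -3.8, 0, 0, 0.01]
[2, 0.11, 0.01, -3.8, 0, 0, 0.01]
-> (np.float64(0.6277031354878835), np.float64(0.0410234668804857), 0.1, -0.1687) 7 rows
[2, -2.26, -3.69, -0.0, 0, 0, -0.0]
[2, -2.26, -3.69, -0.0, 0, 0, -0.0]
[2, -2.26, -3.69, -0.0, 0, 0, -0.0]
[2, -2.26, -3.69, -0.0, 0, 0, -0.0]
[2, -2.26, -3.69, -0.0, 0, 0, -0.0]
[2, -2.26, -3.69, -0.0, 0, 0, -0.0]
[2, -2.26, -3.69, -0.0, 0, 0, -0.0]
-> (np.float64(0.6277031354878835), np.float64(0.0410234668804857), 0.04, -0.1687) 2 rows
[2, -0.0, -0.0, 3.0, 0, 0, -0.0]
[2, -0.0, -0.0, 3.0, 0, 0, -0.0]
-> (np.float64(0.6277031354878835), np.float64(0.0410234668804857), 0.025, -0.1687) 1 rows
[2, -0.0, -0.0, 1.5, 0, 0, -0.0]
```

Emit:
play_rows(
  deltas=[2, 0.1, 0, -3.8, 0, 0, 0, 2, 0.1, 0, -3.8, 0, 0, 0, 2, -2.26, -3.69, 0, 0, 0, 0, 2, -2.26, -3.69, 0, 0, 0, 0, 2, -2.26, -3.69, 0, 0, 0, 0, 2, -2.26, -3.69, 0, 0, 0, 0, 2, -2.26, -3.69, 0, 0, 0, 0, 2, -2.26, -3.69, 0, 0, 0, 0],
)

```text
t: 4.6
tcp_pos: [0.611, 0.0783, 0.099]
ee_rot: [3.141, 0.001, 2.973]
ft_force: [0.7, -0.0, -1.0]
opening: 0.372
```

Emit:
play_rows(
  deltas=[2, -2.26, -3.69, 0, 0, 0, 0, 2, 0, 0, 2, 0, 0, 0, 2, 0, 0, 0, 0, 0, 0],
)

```text
t: 4.9
tcp_pos: [0.6252, 0.0379, 0.0763]
ee_rot: [-3.141, -0.003, 2.969]
ft_force: [-0.2, 0.7, -1.3]
opening: 0.375
```

```bash
python3 - <<'E'
from h import *
plan([(*rk(.0354),.03,RY)],2)
s=vision.camera("scene");t=vision.camera("top")
M=np.zeros((600,800,3),np.uint8)
a=crop(s,200,110,100,100,4);M[:a.shape[0],:400]=a;b=crop(t,200,135,80,100,5);M[:500,400:]=b
cv2.imwrite("pics/m3.png",M)
E
```

```text
at [0.6252 0.0379 0.0763] yaw 2.969 t 4.9 tilt [-3.141e+00 -3.000e-03]
-> (np.float64(0.6280974570363165), np.float64(0.040956306501976965), 0.03, -0.1687) 1 rows
[2, -0.24, 0.35, 4.63, 0, 0, -0.2]
```

View pics/m3.png

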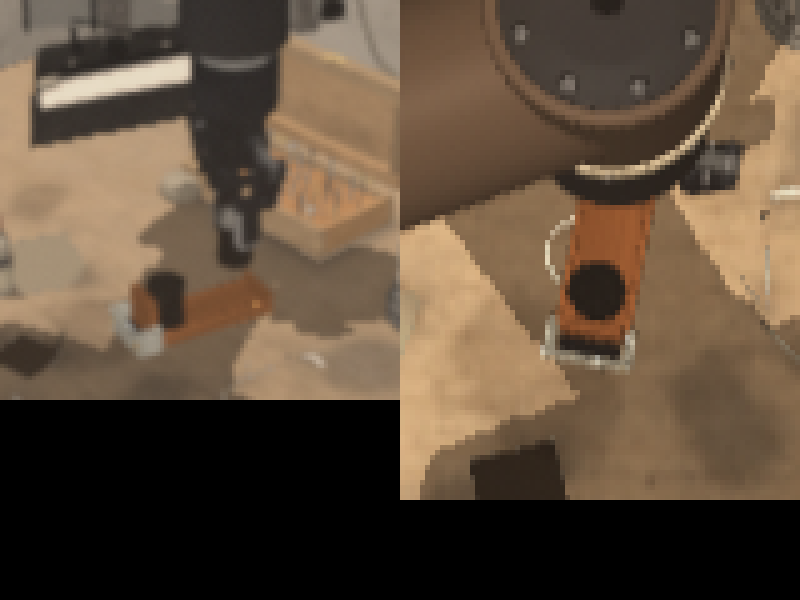

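The rack sits under the gripper in the top crop, the lip is at the lower end, and the jar is hidden between the fingers (opening unchanged at 0.37). I correct the position and go down in stages.

Emit:
play_rows(
  deltas=[2, -0.24, 0.33, 1, 0, 0, -0.2, 2, 0, 0, 2, 0, 0, 0, 2, 0, 0, 0, 0, 0, 0, 2, 0, 0, 0, 0, 0, 0],
)

```text
t: 5.4
tcp_pos: [0.6293, 0.0434, 0.0479]
ee_rot: [-3.141, -0.0, 2.978]
ft_force: [-0.4, -0.0, -1.0]
opening: 0.372
```

```bash
python3 - <<'E'
from h import *
print(monitor.observe()['qd'].round(3),monitor.observe()['ft_force'])
plan([(*rk(.0354),.029,RY)],2)
E
```

```text
[-0.006 -0.014  0.015  0.003 -0.002 -0.   ] [-0.39322865 -0.00660366 -0.96682713]
at [0.6293 0.0434 0.0479] yaw 2.978 t 5.4 tilt [-3.141 -0.   ]
-> (np.float64(0.6280974570363165), np.float64(0.040956306501976965), 0.029, -0.1687) 1 rows
[2, 0.08, -0.26, 1.89, 0, 0, 0.28]
```

Emit:
play_rows(
  deltas=[2, 0.1, -0.25, 0.8, 0, 0, 0.3, 2, 0, 0, 0.6, 0, 0, 0, 2, 0, 0, 0.4, 0, 0, 0, 2, 0, 0, 0, 0, 0, 0, 2, 0, 0, 0, 0, 0, 0],
)

```text
t: 5.9
tcp_pos: [0.6281, 0.0401, 0.0298]
ee_rot: [-3.141, -0.0, 2.971]
ft_force: [0.3, -0.3, -0.8]
opening: 0.37
```

Emit:
play_rows(
  deltas=[2, 0, 0.07, 0.2, 0, 0, 0, 2, 0, 0, 0.1, 0, 0, 0, 2, 0, 0, 0, 0, 0, 0, 2, 0, 0, 0, 0, 0, 0],
)

```text
t: 6.3
tcp_pos: [0.629, 0.041, 0.0281]
ee_rot: [3.141, 0.002, 2.972]
ft_force: [-1.1, -0.9, 5.5]
opening: 0.373
```

Floor contact came at z=0.0281, exactly as predicted. I slide toward the far wall to feel it.

Emit:
play_rows(
  deltas=[2, -0.2, 0, -0.05, 0, 0, 0, 2, 0, 0, 0, 0, 0, 0, 2, -0.2, 0, 0, 0, 0, 0, 2, 0, 0, 0, 0, 0, 0, 2, 0, 0, 0, 0, 0, 0],
)

```text
t: 6.8
tcp_pos: [0.6318, 0.0403, 0.0284]
ee_rot: [3.142, 0.0, 2.971]
ft_force: [-5.5, 1.2, 9.7]
opening: 0.372
```

Emit:
play_rows(
  deltas=[8.5, 0.1, 0, 0, 0, 0, 0, 8.5, 0, 0, 0, 0, 0, 0, 8.5, 0, 0, 0, 0, 0, 0, 8.5, 0, 0, -1, 0, 0, 0, 8.5, 0, 0, -3, 0, 0, 0, 8.5, 0, 0, -4.5, 0, 0, 0, 8.5, 0, 0, -3, 0, 0, 0, 8.5, 0, 0, 0, 0, 0, 0],
)

```text
t: 7.6
tcp_pos: [0.6341, 0.041, 0.1485]
ee_rot: [3.138, 0.008, 2.972]
ft_force: [-0.2, -0.1, 0.2]
opening: 0.997
```

```bash
python3 - <<'E'
from h import *
plan([(.4795,.2065,.14,RY),(.4795,.2065,.09,RY),(.4795,.2065,.014,RY)],8.5)
E
```

```text
at [0.6341 0.041  0.1485] yaw 2.972 t 7.6 tilt [3.138 0.008]
-> (0.4795, 0.2065, 0.14, -0.1687) 5 rows
[8.5, 3.61, 2.74, 0.17, 0, 0, -0.01]
[8.5, 3.61, 2.74, 0.17, 0, 0, -0.01]
[8.5, 3.61, 2.74, 0.17, 0, 0, -0.01]
[8.5, 3.61, 2.74, 0.17, 0, 0, -0.01]
[8.5, 3.6, 2.74, 0.17, 0, 0, -0.01]
-> (0.4795, 0.2065, 0.09, -0.1687) 2 rows
[8.5, -0.0, -0.0, 2.5, 0, 0, -0.0]
[8.5, -0.0, -0.0, 2.5, 0, 0, -0.0]
-> (0.4795, 0.2065, 0.014, -0.1687) 2 rows
[8.5, -0.0, -0.0, 3.8, 0, 0, -0.0]
[8.5, -0.0, -0.0, 3.8, 0, 0, -0.0]
```

Emit:
play_rows(
  deltas=[8.5, 3.6, 2.74, 0.2, 0, 0, 0, 8.5, 3.6, 2.74, 0.2, 0, 0, 0, 8.5, 3.6, 2.74, 0.2, 0, 0, 0, 8.5, 3.6, 2.74, 0.2, 0, 0, 0, 8.5, 3.6, 2.74, 0.2, 0, 0, 0, 8.5, 0, 0, 2, 0, 0, 0, 8.5, 0, 0, 0, 0, 0, 0, 8.5, 0, 0, 0, 0, 0, 0],
)

```text
t: 8.4
tcp_pos: [0.477, 0.2057, 0.1125]
ee_rot: [-3.141, -0.0, 2.971]
ft_force: [-1.0, -0.0, -1.2]
opening: 0.995
```

```bash
python3 - <<'E'
from h import *
plan([(.4795,.2065,.014,RY)],8.5)
s=vision.camera("scene");t=vision.camera("top")
M=np.zeros((600,800,3),np.uint8)
a=crop(s,160,110,100,100,4);M[:a.shape[0],:400]=a;b=crop(t,170,150,80,100,5);M[:500,400:]=b
cv2.imwrite("pics/m4.png",M)
E
```

```text
at [0.477  0.2057 0.1125] yaw 2.971 t 8.4 tilt [-3.141 -0.   ]
-> (0.4795, 0.2065, 0.014, -0.1687) 3 rows
[8.5, -0.08, 0.04, 3.28, 0, 0, -0.03]
[8.5, -0.08, 0.04, 3.28, 0, 0, -0.03]
[8.5, -0.08, 0.04, 3.28, 0, 0, -0.03]
```

View pics/m4.png

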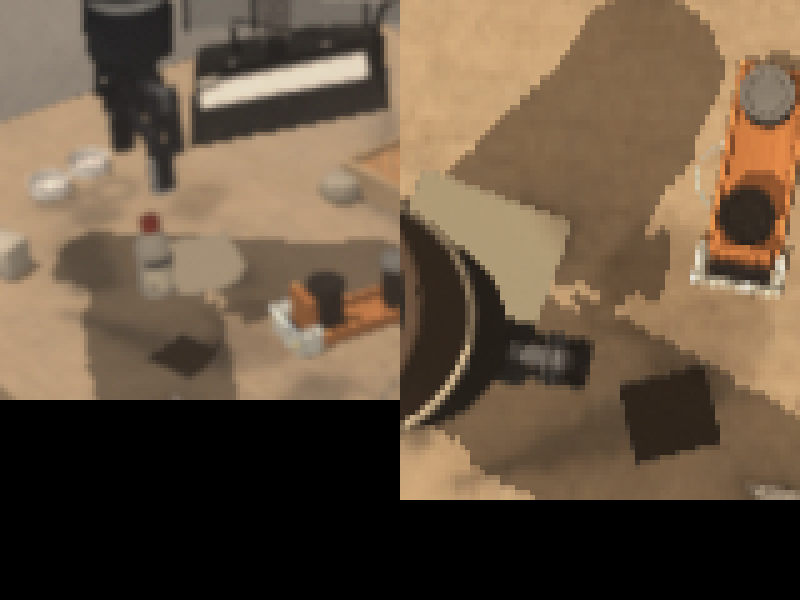

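The grey-lidded jar stands in the far place (top crop (768,95)), in line with the black one. The bottle is upright below the gripper. I descend on it.

Emit:
play_rows(
  deltas=[8.5, -0.1, 0.05, 3.2, 0, 0, 0, 8.5, -0.1, 0, 3.2, 0, 0, 0, 8.5, 0, 0, 3.3, 0, 0, 0, 2, 0, 0, 0, 0, 0, 0, 2, 0, 0, 0, 0, 0, 0, 2, 0, 0, 0, 0, 0, 0, 2, 0, 0, 0, 0, 0, 0, 2, 0, 0, 0, 0, 0, 0],
)

```text
t: 9.3
tcp_pos: [0.4803, 0.2069, 0.0173]
ee_rot: [3.139, 0.002, 2.971]
ft_force: [-0.0, -1.1, 6.8]
opening: 0.383
```

Emit:
play_rows(
  deltas=[2, 0, 0, 0, 0, 0, 0, 2, 0, 0, 0, 0, 0, 0, 2, 0, 0, 0, 0, 0, 0],
)

```text
t: 9.6
tcp_pos: [0.4803, 0.207, 0.0174]
ee_rot: [3.139, 0.003, 2.972]
ft_force: [-0.6, -1.3, 6.8]
opening: 0.383
```

```bash
python3 - <<'E'
from h import *
t=cv2.imread("pics/m4.png")
p=monitor.observe()['tcp_pos'];x,y,z=p
print("lid far",[(plane("top",243.6,169,.051)[:2]-RO)@a for a in(EX,EY)])
print("TCP minus bottle along rack x",(p[:2]-[.4795,.2065])@EX)
plan([(x,y,z+.07,RY),(*rk(.0015),z+.07,RY)],2)
E
```

```text
lid far [np.float64(0.03668254463554722), np.float64(-0.0009944904934828425)]
TCP minus bottle along rack x 0.0006639281774987925
at [0.4803 0.207  0.0174] yaw 2.972 t 9.6 tilt [3.139e+00 3.000e-03]
-> (np.float64(0.4802560863055177), np.float64(0.2069849563457559), np.float64(0.08736087886241656), -0.1687) 2 rows
[2, 0.0, 0.0, -3.5, 0, 0, -0.03]
[2, 0.0, 0.0, -3.5, 0, 0, -0.03]
-> (np.float64(0.5946787058066235), np.float64(0.04664814858059224), np.float64(0.08736087886241656), -0.1687) 5 rows
[2, -2.79, -2.78, -0.0, 0, 0, -0.0]
[2, -2.79, -2.78, -0.0, 0, 0, -0.0]
[2, -2.79, -2.78, -0.0, 0, 0, -0.0]
[2, -2.79, -2.78, -0.0, 0, 0, -0.0]
[2, -2.79, -2.78, -0.0, 0, 0, -0.0]
```

Emit:
play_rows(
  deltas=[2, 0, 0, -3.5, 0, 0, 0, 2, 0, 0, -3.5, 0, 0, 0, 2, -2.8, -2.78, 0, 0, 0, 0, 2, -2.8, -2.78, 0, 0, 0, 0, 2, -2.8, -2.78, 0, 0, 0, 0, 2, -2.8, -2.78, 0, 0, 0, 0, 2, -2.75, -2.78, 0, 0, 0, 0, 2, 0, 0, 0, 0, 0, 0],
)

```text
t: 10.4
tcp_pos: [0.595, 0.0423, 0.0861]
ee_rot: [3.141, 0.002, 2.967]
ft_force: [-1.3, 0.3, 0.2]
opening: 0.385
```

Emit:
play_rows(
  deltas=[2, 0, 0, 1.5, 0, 0, 0, 2, 0, 0, 0, 0, 0, 0, 2, 0, 0, 0, 0, 0, 0],
)

```text
t: 10.7
tcp_pos: [0.5927, 0.0457, 0.0709]
ee_rot: [-3.142, 0.0, 2.971]
ft_force: [0.5, 0.2, -0.5]
opening: 0.387
```

```bash
python3 - <<'E'
from h import *
plan([(*rk(.001,.0003),.06,RY)],2)
E
```

```text
at [0.5927 0.0457 0.0709] yaw 2.971 t 10.7 tilt [-3.142  0.   ]
-> (np.float64(0.5942361741549639), np.float64(0.04702784021505288), 0.06, -0.1687) 1 rows
[2, -0.13, 0.16, 1.09, 0, 0, -0.09]
```

Emit:
play_rows(
  deltas=[2, -0.12, 0.12, 0.8, 0, 0, 0, 2, 0, 0, 0.8, 0, 0, 0, 2, 0, 0, 0.6, 0, 0, 0, 2, 0, 0, 0, 0, 0, 0, 2, 0, 0, 0, 0, 0, 0],
)

```text
t: 11.2
tcp_pos: [0.5941, 0.0465, 0.048]
ee_rot: [-3.141, -0.001, 2.971]
ft_force: [0.1, 0.9, -1.1]
opening: 0.381
```

```bash
python3 - <<'E'
from h import *
print(monitor.observe()['ft_force'].round(1));plan([(*rk(.001,.0003),.0214,RY)],2)
E
```

```text
[ 0.1  0.9 -1.1]
at [0.5941 0.0465 0.048 ] yaw 2.971 t 11.2 tilt [-3.141e+00 -1.000e-03]
-> (np.float64(0.5942361741549639), np.float64(0.04702784021505288), 0.0214, -0.1687) 1 rows
[2, -0.0, 0.06, 2.66, 0, 0, -0.1]
```

Emit:
play_rows(
  deltas=[2, 0, 0.05, 0.7, 0, 0, 0, 2, 0, 0, 0.7, 0, 0, 0, 2, 0, 0, 0.4, 0, 0, 0, 2, 0, 0, 0.3, 0, 0, 0, 2, 0, 0, 0, 0, 0, 0],
)

```text
t: 11.7
tcp_pos: [0.594, 0.0468, 0.0267]
ee_rot: [-3.141, -0.001, 2.971]
ft_force: [0.2, -0.6, -1.2]
opening: 0.381
```

The bottle's foot is below the rail tops with no contact force. I seat it.

Emit:
play_rows(
  deltas=[2, 0, 0, 0.3, 0, 0, 0, 2, 0, 0, 0.25, 0, 0, 0, 2, 0, 0, 0, 0, 0, 0, 2, 0, 0, 0, 0, 0, 0],
)

```text
t: 12.1
tcp_pos: [0.5943, 0.047, 0.0218]
ee_rot: [-3.142, -0.0, 2.971]
ft_force: [0.5, -0.2, -1.3]
opening: 0.38
```

Emit:
play_rows(
  deltas=[2, 0, 0, 0.1, 0, 0, 0, 2, 0, 0, 0.1, 0, 0, 0, 2, 0, 0, 0, 0, 0, 0, 2, 0, 0, 0, 0, 0, 0],
)

```text
t: 12.5
tcp_pos: [0.5946, 0.047, 0.0214]
ee_rot: [3.141, 0.001, 2.971]
ft_force: [-6.0, 1.5, 12.5]
opening: 0.383
```

Emit:
play_rows(
  deltas=[2, 0, 0, -0.1, 0, 0, 0, 8.5, 0, 0, 0, 0, 0, 0, 8.5, 0, 0, 0, 0, 0, 0, 8.5, 0, 0, 0, 0, 0, 0, 8.5, 0, 0, -1, 0, 0, 0, 8.5, 0, 0, -3, 0, 0, 0, 8.5, 0, 0, -4.5, 0, 0, 0, 8.5, 0, 0, -4, 0, 0, 0],
)

```text
t: 13.3
tcp_pos: [0.5943, 0.0468, 0.148]
ee_rot: [-3.141, 0.0, 2.971]
ft_force: [0.9, 0.2, 0.5]
opening: 0.995
```

```bash
python3 - <<'E'
from h import *
plan([(.504,-.2055,.15,.25)],8.5,step=.045)
E
```

```text
at [0.5943 0.0468 0.148 ] yaw 2.971 t 13.3 tilt [-3.141  0.   ]
-> (0.504, -0.2055, 0.15, 0.25) 6 rows
[8.5, 0.77, -4.4, -0.03, 0, 0, -4.01]
[8.5, 1.08, -4.33, -0.03, 0, 0, -4.01]
[8.5, 1.38, -4.25, -0.03, 0, 0, -4.01]
[8.5, 1.67, -4.14, -0.03, 0, 0, -4.01]
[8.5, 1.96, -4.01, -0.03, 0, 0, -4.01]
[8.5, 2.23, -3.87, -0.03, 0, 0, -4.01]
```

Emit:
play_rows(
  deltas=[8.5, 0.77, -4.4, 0, 0, 0, -4, 8.5, 1.08, -4.33, 0, 0, 0, -4, 8.5, 1.38, -4.25, 0, 0, 0, -4, 8.5, 1.67, -4.14, 0, 0, 0, -4, 8.5, 1.96, -4, 0, 0, 0, -4, 8.5, 2.23, -3.87, 0, 0, 0, -4, 8.5, 0, 0, 1.5, 0, 0, 0, 8.5, 0, 0, 0, 0, 0, 0],
)

```text
t: 14.1
tcp_pos: [0.5022, -0.2061, 0.1301]
ee_rot: [3.141, -0.002, -2.896]
ft_force: [-0.1, 0.3, -0.3]
opening: 0.997
```

```bash
python3 - <<'E'
from h import *
s=vision.camera("scene");t=vision.camera("top")
cv2.imwrite("pics/t5.png",t[:,:,::-1]);cv2.imwrite("pics/s5.png",s[:,:,::-1])
plan([(.504,-.2055,.046,.25)],8.5)
M=np.zeros((600,800,3),np.uint8)
a=crop(s,200,100,133,150,3);M[:a.shape[0],:399]=a;b=crop(t,220,150,40,60,10);M[:600,400:]=b
cv2.imwrite("pics/m5.png",M)
h=cv2.cvtColor(t[:,:,::-1].copy(),cv2.COLOR_BGR2HSV).astype(int)
r=np.zeros(h.shape[:2],np.uint8);r[165:195,230:255]=((((h[...,0]<6)|(h[...,0]>173))&(h[...,1]>130)&(h[...,2]>80)))[165:195,230:255]
c=np.argwhere(r).mean(0)[::-1];q=plane("top",*c,.082)[:2]-RO;print("cap",len(np.argwhere(r)),c,q@EX,q@EY)
for v in range(196,212):print(v,''.join(f"{x:4d}" for x in t[v,226:252].mean(1).astype(int)))
for n,a,z in(("board edge",-.0585,.046),("pocket c",-.064,.02),("lip in",-.0695,.026),("lip out",-.0715,.026)):
    print(n,proj("top",[*rk(a,.015),z]).round(1),proj("top",[*rk(a,-.01),z]).round(1))
E
```

```text
at [ 0.5038 -0.2051  0.1313] yaw -2.894 t 14.2 tilt [-3.141 -0.   ]
-> (0.504, -0.2055, 0.046, 0.25) 2 rows
[8.5, -0.0, -0.02, 4.26, 0, 0, -0.06]
[8.5, -0.0, -0.02, 4.26, 0, 0, -0.06]
cap 0 [nan nan] nan nan
196  139 141 144 146 132  47  61  82  79  90  94  95  95  95  95  94  94  94  94  93  94  93  93  93  92  83
197  138 139 141 142  98  44  62  82  79  91  94  94  95  94  94  94  94  94  94  94  93  94  93  83  74  68
198  136 137 138 151 132  40  63  83  78  91  95  94  94  94  94  93  93  93  93  93  94  85  74  69  64  62
199  134 135 135 170 121  40  64  82  77  90  93  93  93  93  92  92  92  92  92  92  83  70  64  64  63  62
200  133 132 132 204 124  41  65  83  75  90  91  92  91  91  91  91  91  91  91  83  68  63  63  63  62  63
201  131 130 133 221 131  41  67  83  63  89  89  89  89  89  89  88  89  89  88  70  63  63  63  62  62  62
202  129 130 132 218 131  40  69  83  59  88  88  87  87  87  88  87  87  87  74  63  62  62  62  62  62  62
203  130 132 147 196 130  41  69  83  57  86  86  86  86  86  86  86  85  77  62  61  61  62  62  62  62  62
204  131 132 172 164
[... 370 characters left out ...]
2  73  56  57  59  61  61  61  61  61  61  61
208  136 135 134 138 117  44  70  80  68  82  81  81  80  80  81  66  53  55  56  60  60  61  61  61  61  61
209  136 133 131 132 124  46  71  80  70  80  80  79  79  79  79  65  53  54  56  60  59  60  60  62  62  61
210  133 130 128 127 124  45  70  79  70  79  79  79  79  78  78  63  51  53  57  59  59  60  61  61  61  61
211  128 125 124 124 123  52  69  78  69  78  78  78  78  78  77  58  50  52  57  58  60  60  61  62  62  61
board edge [232.5 199.4] [240.8 200.9]
pocket c [232.5 201.8] [240.6 203.3]
lip in [232.1 203.5] [240.2 205. ]
lip out [232.  204.1] [240.1 205.6]<stdin>:10: RuntimeWarning: Mean of empty slice.
  ret = um.true_divide(
```

View pics/m5.png

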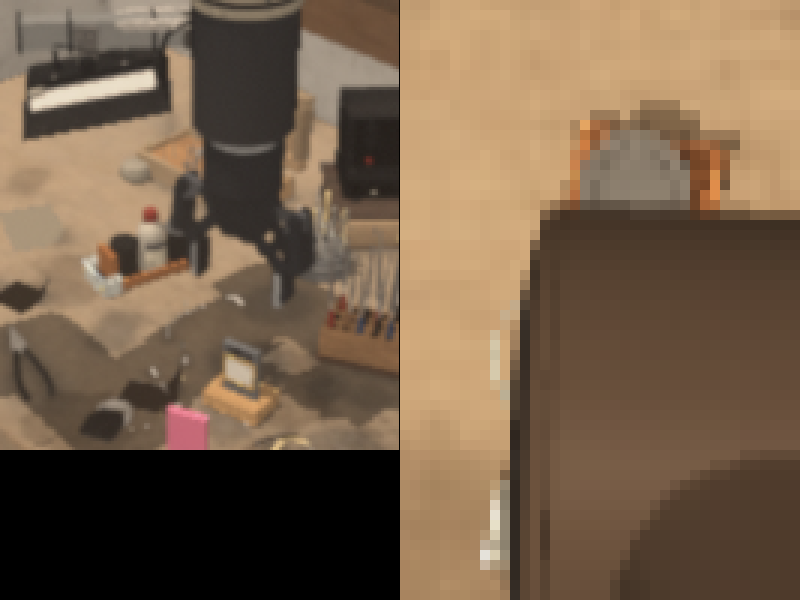

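The bottle stands upright in the rack between the two jars (scene crop (152,235)). The grey holder with its card is at (242,370) under the gripper, and the pink decoy at (187,428) is clear of it. I descend on the holder.

Emit:
play_rows(
  deltas=[8.5, 0, 0, 4.2, 0, 0, 0, 8.5, 0, 0, 4.3, 0, 0, 0, 8.5, 0, 0, 0, 0, 0, 0, 3, 0, 0, 0, 0, 0, 0, 3, 0, 0, 0, 0, 0, 0, 3, 0, 0, 0, 0, 0, 0, 3, 0, 0, 0, 0, 0, 0, 3, 0, 0, 0, 0, 0, 0],
)

```text
t: 15.0
tcp_pos: [0.5054, -0.2052, 0.0481]
ee_rot: [-3.14, 0.004, -2.893]
ft_force: [0.1, 1.0, 8.1]
opening: 0.454
```

Emit:
play_rows(
  deltas=[3, 0, 0, 0, 0, 0, 0, 3, 0, 0, 0, 0, 0, 0, 3, 0, 0, 0, 0, 0, 0],
)

```text
t: 15.3
tcp_pos: [0.5054, -0.2052, 0.0481]
ee_rot: [-3.14, 0.004, -2.893]
ft_force: [0.8, 1.1, 7.7]
opening: 0.453
```

Emit:
play_rows(
  deltas=[3, 0, 0, -1.5, 0, 0, 0, 3, 0, 0, -2, 0, 0, 0, 3, 0, 0, -4, 0, 0, 0, 3, 0, 0, 0, 0, 0, 0],
)

```text
t: 15.7
tcp_pos: [0.5072, -0.2058, 0.1269]
ee_rot: [-3.138, 0.009, -2.892]
ft_force: [0.6, -0.3, 0.1]
opening: 0.454
```

```bash
python3 - <<'E'
from h import *
s=vision.camera("scene");a=crop(s,230,130,90,90,6);cv2.imwrite("pics/m6.png",a)
plan([(*rk(-.085),.115,RY)],3,step=.045)
E
```

```text
at [ 0.5059 -0.2054  0.1246] yaw -2.893 t 15.75 tilt [-3.139  0.007]
-> (np.float64(0.509406670957997), np.float64(0.061171580433106144), 0.115, -0.1687) 6 rows
[3, -1.15, 4.29, 0.16, 0, 0, 3.98]
[3, -0.85, 4.36, 0.16, 0, 0, 3.98]
[3, -0.54, 4.41, 0.16, 0, 0, 3.98]
[3, -0.23, 4.44, 0.16, 0, 0, 3.98]
[3, 0.07, 4.44, 0.16, 0, 0, 3.98]
[3, 0.38, 4.43, 0.16, 0, 0, 3.98]
```

View pics/m6.png

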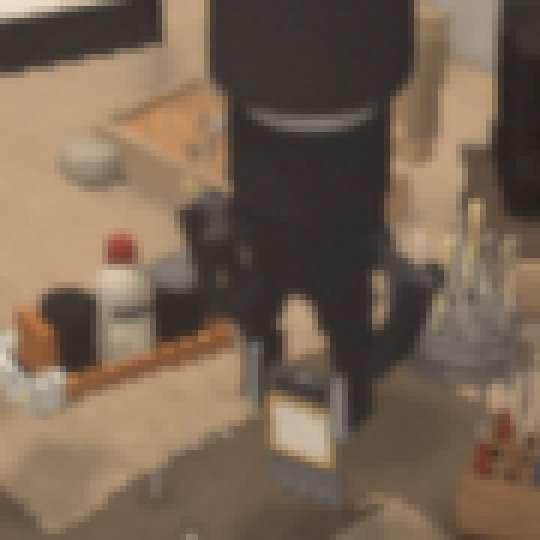

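The holder is lifted (crop (305,430)) with the card facing −x. The three jars stand upright in the rack at (70,325), (122,300) and (178,300). I carry it to the rack.

Emit:
play_rows(
  deltas=[3, -1.15, 4.29, 0.1, 0, 0, 4, 3, -0.85, 4.36, 0.1, 0, 0, 4, 3, -0.54, 4.41, 0.1, 0, 0, 4, 3, -0.23, 4.44, 0.1, 0, 0, 4, 3, 0.07, 4.44, 0.1, 0, 0, 4, 3, 0.38, 4.43, 0.1, 0, 0, 4, 3, 0, 0, 0, 0, 0, 0, 3, 0, 0, 0, 0, 0, 0],
)

```text
t: 16.55
tcp_pos: [0.5071, 0.0625, 0.1146]
ee_rot: [-3.142, -0.0, 2.974]
ft_force: [0.1, -0.4, -1.2]
opening: 0.453
```

```bash
python3 - <<'E'
from h import *
plan([(*rk(-.080),.078,RY)],3)
t=vision.camera("top");s=vision.camera("scene")
M=np.zeros((600,800,3),np.uint8)
M[:480,:400]=crop(s,190,110,50,60,8);M[:480,400:]=crop(t,215,160,50,60,8)
cv2.imwrite("pics/m7.png",M)
E
```

```text
at [0.5071 0.0625 0.1146] yaw 2.974 t 16.55 tilt [-3.142 -0.   ]
-> (np.float64(0.5143356903134089), np.float64(0.06033207570174696), 0.078, -0.1687) 1 rows
[3, -0.75, -0.09, 3.66, 0, 0, 0.05]
```

View pics/m7.png

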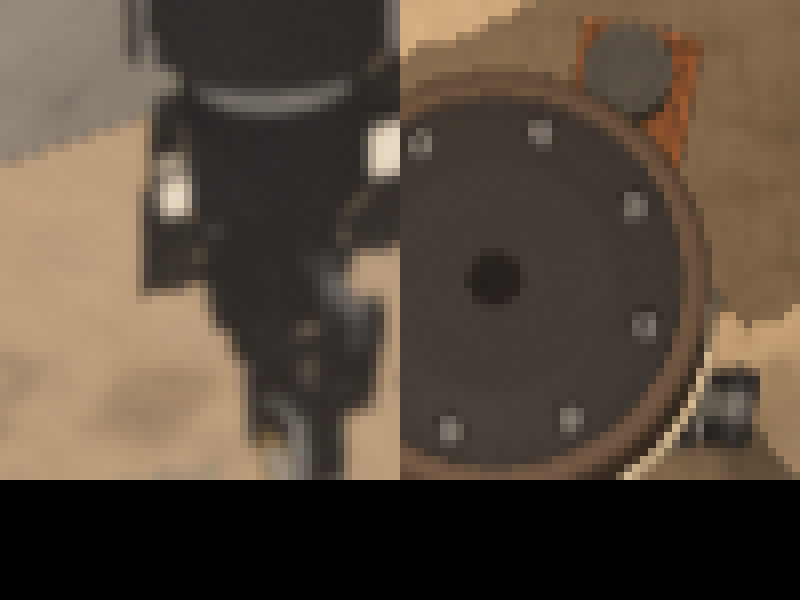

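That crop is too high to show the holder, and the top view is blocked by the arm, so I work by touch. I lower the holder to foot at about 33 mm, between lip top and board top, on the lip side, then feel for the board.

Emit:
play_rows(
  deltas=[3, -0.7, -0.05, 1, 0, 0, 0, 3, 0, 0, 2, 0, 0, 0, 3, 0, 0, 0.7, 0, 0, 0, 3, 0, 0, 0, 0, 0, 0, 3, 0, 0, 0, 0, 0, 0],
)

```text
t: 17.15
tcp_pos: [0.5145, 0.0592, 0.0778]
ee_rot: [-3.141, -0.0, 2.97]
ft_force: [0.9, -0.5, -0.5]
opening: 0.449
```

Emit:
play_rows(
  deltas=[3, -0.3, 0, 0, 0, 0, 0, 3, -0.3, 0, 0, 0, 0, 0, 3, 0, 0, 0, 0, 0, 0, 3, 0, 0, 0, 0, 0, 0],
)

```text
t: 17.55
tcp_pos: [0.5204, 0.0588, 0.0781]
ee_rot: [3.141, 0.0, 2.971]
ft_force: [0.1, -0.1, -0.3]
opening: 0.449
```

Emit:
play_rows(
  deltas=[3, -0.2, 0.05, 0, 0, 0, 0, 3, -0.2, 0, 0, 0, 0, 0, 3, 0, 0, 0, 0, 0, 0, 3, 0, 0, 0, 0, 0, 0],
)

```text
t: 17.95
tcp_pos: [0.5242, 0.0586, 0.0777]
ee_rot: [-3.142, -0.0, 2.971]
ft_force: [0.4, 0.8, -0.6]
opening: 0.453
```

Emit:
play_rows(
  deltas=[3, -0.15, 0, 0, 0, 0, 0, 3, 0, 0, 0, 0, 0, 0, 3, 0, 0, 0, 0, 0, 0],
)

```text
t: 18.25
tcp_pos: [0.5258, 0.0583, 0.0778]
ee_rot: [-3.142, -0.0, 2.971]
ft_force: [-0.9, 0.3, -0.1]
opening: 0.454
```

Emit:
play_rows(
  deltas=[3, -0.15, 0, 0, 0, 0, 0, 3, 0, 0, 0, 0, 0, 0, 3, 0, 0, 0, 0, 0, 0],
)

```text
t: 18.55
tcp_pos: [0.5272, 0.0581, 0.0778]
ee_rot: [3.142, -0.0, 2.971]
ft_force: [0.4, 0.1, -1.8]
opening: 0.45
```

Emit:
play_rows(
  deltas=[3, -0.15, 0, 0, 0, 0, 0, 3, 0, 0, 0, 0, 0, 0, 3, 0, 0, 0, 0, 0, 0],
)

```text
t: 18.85
tcp_pos: [0.5287, 0.0578, 0.0778]
ee_rot: [3.142, 0.0, 2.971]
ft_force: [0.1, -0.9, -1.5]
opening: 0.453
```

Emit:
play_rows(
  deltas=[3, -0.15, 0, 0, 0, 0, 0, 3, 0, 0, 0, 0, 0, 0, 3, 0, 0, 0, 0, 0, 0],
)

```text
t: 19.15
tcp_pos: [0.53, 0.0575, 0.0777]
ee_rot: [-3.142, -0.0, 2.971]
ft_force: [-0.8, -0.2, -1.2]
opening: 0.449
```

Emit:
play_rows(
  deltas=[3, -0.15, 0, 0, 0, 0, 0, 3, 0, 0, 0, 0, 0, 0, 3, 0, 0, 0, 0, 0, 0],
)

```text
t: 19.45
tcp_pos: [0.531, 0.0572, 0.0776]
ee_rot: [-3.141, -0.001, 2.971]
ft_force: [-4.3, 1.7, 0.9]
opening: 0.45
```

Emit:
play_rows(
  deltas=[3, -0.15, 0, 0, 0, 0, 0, 3, 0, 0, 0, 0, 0, 0, 3, 0, 0, 0, 0, 0, 0],
)

```text
t: 19.75
tcp_pos: [0.5319, 0.0568, 0.0775]
ee_rot: [-3.141, -0.002, 2.971]
ft_force: [-6.1, 2.0, 2.9]
opening: 0.451
```

Contact is at TCP x≈0.5306, which is rack x≈−0.0634 and fits a board face at −58.5 mm. I back off to the pocket centre and go down gently.

Emit:
play_rows(
  deltas=[3, 0.32, 0.08, 0, 0, 0, 0, 3, 0, 0, 0, 0, 0, 0, 3, 0, 0, 0.5, 0, 0, 0, 3, 0, 0, 0.4, 0, 0, 0, 3, 0, 0, 0, 0, 0, 0, 3, 0, 0, 0, 0, 0, 0],
)

```text
t: 20.35
tcp_pos: [0.5303, 0.0584, 0.0686]
ee_rot: [-3.141, 0.0, 2.971]
ft_force: [0.8, -0.3, -0.7]
opening: 0.456
```

Emit:
play_rows(
  deltas=[3, 0.04, -0.03, 0.3, 0, 0, 0, 3, 0, 0, 0.3, 0, 0, 0, 3, 0, 0, 0.3, 0, 0, 0, 3, 0, 0, 0, 0, 0, 0, 3, 0, 0, 0, 0, 0, 0],
)

```text
t: 20.85
tcp_pos: [0.5297, 0.0581, 0.0597]
ee_rot: [-3.141, -0.0, 2.971]
ft_force: [0.0, 0.3, -0.9]
opening: 0.451
```

The foot is inside the lip (about 15.6 mm) with no contact. I press on.

Emit:
play_rows(
  deltas=[3, 0, 0, 0.3, 0, 0, 0, 3, 0, 0, 0.3, 0, 0, 0, 3, 0, 0, 0.2, 0, 0, 0, 3, 0, 0, 0, 0, 0, 0, 3, 0, 0, 0, 0, 0, 0],
)

```text
t: 21.35
tcp_pos: [0.5303, 0.0586, 0.0521]
ee_rot: [3.141, 0.001, 2.971]
ft_force: [-0.7, 3.5, 3.8]
opening: 0.451
```

Emit:
play_rows(
  deltas=[3, 0, 0.06, 0.2, 0, 0, 0, 3, 0, 0, 0.2, 0, 0, 0, 3, 0, 0, 0.2, 0, 0, 0, 3, 0, 0, 0, 0, 0, 0, 3, 0, 0, 0, 0, 0, 0],
)

```text
t: 21.85
tcp_pos: [0.5303, 0.0587, 0.0469]
ee_rot: [3.141, 0.001, 2.971]
ft_force: [-2.4, 0.4, 13.0]
opening: 0.452
```

Emit:
play_rows(
  deltas=[3, 0, 0, 0.15, 0, 0, 0, 3, 0, 0, 0.1, 0, 0, 0, 3, 0, 0, 0, 0, 0, 0, 3, 0, 0, 0, 0, 0, 0],
)

```text
t: 22.25
tcp_pos: [0.5304, 0.0587, 0.0465]
ee_rot: [3.141, 0.002, 2.972]
ft_force: [-10.9, 1.6, 35.4]
opening: 0.452
```

```bash
python3 - <<'E'
from h import *
o=monitor.observe();print(o['ft_force'],o['tcp_pos'],o['t'])
s=vision.camera("scene");t=vision.camera("top")
M=np.zeros((600,800,3),np.uint8)
M[:600,:600]=crop(s,200,130,75,75,8);M[:500,600:]=crop(t,225,150,40,100,5)
cv2.imwrite("pics/m8.png",M)
E
```

```text
[-10.93079878   1.63529343  35.39547602] [0.5304111  0.05868711 0.04646218] 22.25
```

View pics/m8.png

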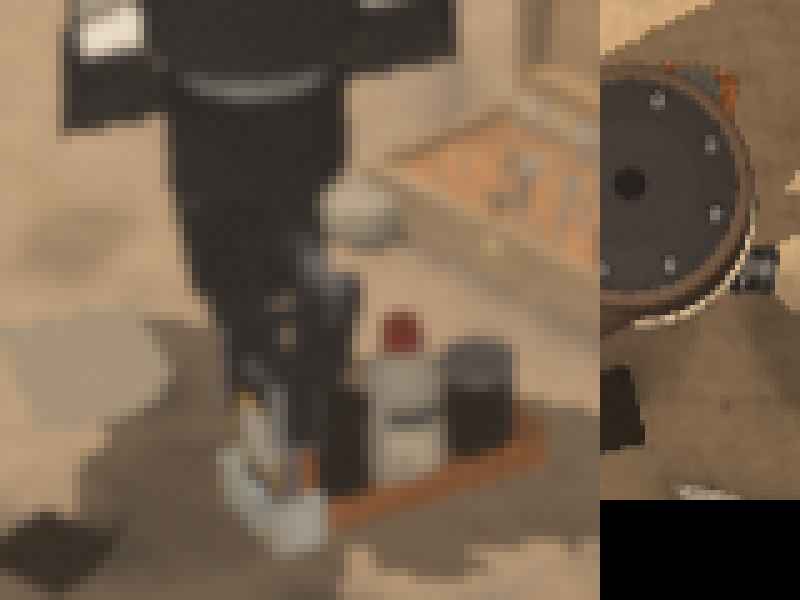

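The card faces out behind the lip (crop (265,430)). The three jars stand upright, with the black one at (345,440), the bottle at (405,400) and the grey-lidded one at (480,395). The seat is on its stop: 2.5 mm more command gave only 0.4 mm and 22 N. I ease off slightly before handing in.

Emit:
play_rows(
  deltas=[3, 0, 0, -0.12, 0, 0, 0, 3, 0, 0, 0, 0, 0, 0, 3, 0, 0, 0, 0, 0, 0],
)

```text
t: 22.65
tcp_pos: [0.5304, 0.0587, 0.0467]
ee_rot: [3.141, 0.002, 2.972]
ft_force: [-7.8, 0.9, 25.3]
opening: 0.457
```

```bash
python3 - <<'E'
from h import *
o=monitor.observe();print(o['ft_force'],o['tcp_pos'],o['opening']);print(ticket.finish_job())
E
```

```text
[-7.80051594  0.93946798 25.2741107 ] [0.5303523  0.05869324 0.04669818] 0.45695509753978425
the job is handed in; nothing more can be done
None
```

I packed the grey-lidded jar into the far place and the bottle into the middle place and let go of both. I then put the label holder in the pocket, card facing out, and handed the job in at about 22.7 s while still gripping it and pressing down.

**Last checks:**
- **Jars:** the last picture shows all three upright in the rack. Both placed jars touched the rack floor at exactly the height predicted from where I gripped them.
- **Label holder:** the foot is about 2.6 mm above the bench (3 mm is fully down), worked out from the grip height and assuming the holder did not slip in the fingers. Pressing 2.5 mm further moved it only 0.4 mm while the force rose by 22 N, so I take the seat to be on its stop.
- **Holding force:** about 25 N downward at hand-in, with the fingers stopped on the holder.

**Weaker points:**
- **Pocket position:** my first camera estimate put the pocket about 3 mm further out. I used the position felt against the back board instead, and the holder went in with only small side forces.
- **Sideways position:** in the camera the grey-lidded jar looked about 1 mm off the rack's centre line, while the arm reading put it on the line. Either is inside the 7 mm allowed.
- **Fingers:** the nominal finger ends are within about 1 mm of the top of the back board, so I cannot rule out that part of the final force is finger contact there.

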